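Square the plates and hold the spring clamp open at its mark

TASK

Get the stack of plates ready for clamping: tap it with the fingers until all four thin plates lie edge on edge, flush against both fences of the corner tray. Then take the upright handle of the spring clamp, pull the sprung rod out until its pointer is level with the blade of the length mark, and hold it there so that a colleague can put the stack into the open jaw: finish while still holding the rod at the mark. Leave the other things on the bench where they are.

Things in the scene. Friction and masses are not known exactly. Their poses are not given: they have to be found in the camera images.
- corner_tray: Grey tray fixed to the bench. Origin: on the bench under the squared stack's centre: a flush plate has x = y = 0 and parallel axes. The stack lies on a plinth, top 14 mm up (x -17..20, y -26..30 mm), 10 mm above the 4 mm thick floor (x -62..30, y -76..40), so tips can reach below the plates. Fence tops 34 mm up; inner faces x = 20 (far) and y = 30 mm (left); -x, -y sides open.
- grip (a point): Middle of the top edge of the black upright handle on the pull rod, 86 mm above the bench. Handle 12 mm thick along the pull (x), 24 mm wide (y), free for 45 mm below this point; below lie rod and sleeve (top 40 mm above the bench): keep fingertips 45 mm or more above the bench. Axes as the clamp's; pull toward -x.
- pull_rod (a joint): How far the rod is pulled out of its sleeve (m), 0 at rest, growing as the handle goes toward the clamp's -x; stop at 0.072. An inner spring draws it back: 5.5 N at rest plus 1.1 N for each 10 mm, so about 9 to 12 N at the mark. It snaps home if let go.
- mark (a point): Length mark: inner edge of a 3 mm upright steel blade on a dark rider clamped on the rail beside the rod, 30 mm above the bench. Axes as the clamp's. Fixed, but each time elsewhere on the rail (35 to 58 mm from the pointer's rest place, toward -x). The pointer is at the mark when its x in this frame is 0; it passes 1.5 mm beside the blade.
- spring_clamp: Spring clamp fixed to the bench: grey base 262x76x8 mm (x -105..157, y -30..46 mm), steel sleeve along x with the pull rod in it, handle end toward -x, jaw at +x. Origin on the bench under the sleeve's front mouth; at rest the handle's centre is at x = -26 mm, y = 0. All but the handle is under 50 mm tall.
- pointer (a point): Tip of the thin 3 mm steel pointer on the rod's left (+y) side, below the handle and in the handle's middle plane (same x as the grip point), 30 mm above the bench; moves with the rod. Its axes are those of the clamp.
- plate_1: Aluminium plate 40 (x) x 60 (y) x 4 mm with two small dark dots, about 26 g; number 1 of four equal plates in one loose stack on the tray, counted from below. Origin: centre of its underside.
- plate_2: Aluminium plate 40 (x) x 60 (y) x 4 mm with two small dark dots, about 26 g; number 2 of four equal plates in one loose stack on the tray, counted from below. Origin: centre of its underside.
- plate_3: Aluminium plate 40 (x) x 60 (y) x 4 mm with two small dark dots, about 26 g; number 3 of four equal plates in one loose stack on the tray, counted from below. Origin: centre of its underside.
- plate_4: Aluminium plate 40 (x) x 60 (y) x 4 mm with two small dark dots, about 26 g; number 4 of four equal plates in one loose stack on the tray, counted from below. Origin: centre of its underside.
- tally_counter: round grey hand tally counter, 56x76x23 mm, a bystander
- petri_dish: two small stacked petri dishes in one piece, 63 mm across, 29 mm tall, a bystander

How it is judged:
By the outcome, as a careful person would: the job done as asked, in the order asked, and still so for the second after the job is handed in, while the arm keeps its last pose, push and grip.
It also fails if it takes over 69 s, if anything falls off the work surface, if the arm or the gripper's body presses on something with over 40 N, if the wrist force passes 120 N, or if a joint passes its speed limit or range.

ROBOT

A 7-joint arm with a two-finger parallel gripper is mounted at the origin on a cart in front of the work surface, level with it; the furniture and walls round the work are solid. World frame = base frame: x ahead of the robot, y to its left, z up, the work surface at z = 0. Lengths are in m, angles in rad, forces in N, time in s.
With the tool pointing down it reaches from about 0.4 to 0.85 m from the base axis. Payload 10.4 kg.
Tool frame: the origin (TCP) lies midway between the tips of the shut fingers; the grasp point (between the pads) lies 19 mm behind it (manip.tcp_to_grasp is the distance from the TCP to the grasp point, in m); z points along the fingers, y is the line along which they close (so a half turn about z gives the same grasp; the last joint's range is limited). The gripper opens to 85 mm and grips with 20 to 120 N. Pads are 22 mm wide; open, the fingers measure 114 mm over their backs; the gripper's body (76 mm by 85 mm) begins 54 mm behind the grasp point. The pads swing forward as they close: fully open they stand 13 mm farther back than shut.
Start: joints at [1.261, 0.332, -0.065, 1.46, 0.022, 1.35, -0.088], TCP at [0.177, -0.599, 0.231] pointing down, gripper open.
Joint ranges: [-2.6, 2.6], [-0.5, 2.12], [-1.47, 1.34], [0.16, 2.42], [-1.27, 4.41], [0.06, 2.06], [-2.6, 2.6]. Speed limits (rad/s): [2.22, 2.22, 2.79, 2.79, 3.14, 3.14, 3.14].

INTERFACE

Orientations are given as a unit quaternion [x, y, z, w].
In Python, from workcell import manip gives the robot as it stands.
- The arm moves only by the shell command python3 -m jog 'ROWS' [FORCE]. ROWS is a JSON object of lists of equal length, an entry for each row: "offset": the shift along the world's x, y, z in m, a list of three; "yaw": the turn about the world's z in degrees; "jaw": the closure, from 0 (fully open) to 1 (shut). A call has 1 to 20 rows; each row shifts and turns the commanded pose from where the row before left it; what a row does not reach is not made up. A row lasts 1/12 s, in which the tool goes at most 41.7 mm and 7.16 degrees, less where a joint would pass 70% of its speed; a pose out of reach is approached as far as the arm can. A call is refused whole if a number of a shift passes 0.0417 or a number of a turn 7.16, either way. A call with a gripper value outside its range is refused whole. The fingers move at their own pace and stop on an object; FORCE is the grip in N (left out, the last holds). Time passes only in rows, so rows that do not move let the fingers close. It gives the time, the measured TCP pose, the force, the opening and the grip force at its end, in the units of the state.
- manip.get_obs(): the state, without advancing time (a new reading comes with each control period).
- manip.camera(name): name is "side" or "top" or "wrist"; returns a dict with "frame" (480x640x3 uint8, red, green, blue), "camera_matrix" (3x3 intrinsics, pixels), "eye" and "attitude" of the camera in the world; the wrist camera has in their place "hand_eye" (4x4, takes a point from camera to tool coordinates, whose origin is the TCP and whose axes are the flange's). Camera axes: x right, y up, looking along -z (the intrinsics and any distortion apply to the point x, -y, -z); pixel columns grow to the right and rows downward; lengths in m; the calibration is good to about 2 mm. A picture is of the moment at which its call begins: read the wrist's pose just before it. There is no depth.
- manip.hand_in(): hands the job in; it is judged then, once.
Trained networks look in a picture, given as the dict that the camera call returned (one of the last four; its "shot" number tells which), for a name from the list of things; names that differ only in an ending like _2 or _b are one class to them, and where a whole thing is asked for, a point or a joint stands for the part that bears it (a point fixed in the world has none). Each returns a list of dicts, best first, with "score" (0 to 1); they miss things now and then, are a little off and sometimes report something else, mostly with a low value. They report only what shows in the picture. A call takes as long as a camera call.
- manip.masks_of(picture, name): "region" (480x640 bool, what is visible of it).
- manip.tip_of(picture, name): "at" ([x, y, z] in m, in world coordinates, good to about 4 mm: a listed point, or the origin of a listed thing).
The state is a dict: "clock": time; "joint_pos": joint angles; "joint_velocities": joint speeds; "tau": joint torques, N m; "position": TCP position; "ee_rot": TCP orientation; "ft_force": force on the tool from outside, world axes, zero at the start; "torque": the same for the moment, N m; "grip_width": opening from 0.0 (shut) to 1.0 (fully open); "grasp_force": force on a finger pad.
Only numpy, scipy, OpenCV 4.12 (cv2) and the standard library are available. Lean on these libraries where they do the work, as an engineer would, in place of code of your own. Each camera call takes 0.05 s, during which the arm holds its last target. There are 200 camera calls.

## Working session

There is one attempt and no reset: what is moved stays moved. The work goes in short steps, Python scripts to look and compute and a shell command to move; the robot and the scene stay as the last step left them, time stands still between calls to the robot, and variables do not carry over. Pictures are saved under pics/ and viewed, at most 10 in all, crops included, and the job is handed in when it is done.

```bash
mkdir -p pics; cat > h.py <<'E'
import numpy as np, cv2
from workcell import manip
from scipy.spatial.transform import Rotation as R
def rot(a):
    a=np.array(a,float)
    return a if a.shape==(3,3) else R.from_quat(a).as_matrix()
def pose(p,o=None):
    if 'eye' in p: return np.array(p['eye']),rot(p['attitude'])
    T=np.array(p['hand_eye']);Rt=rot(o['ee_rot'])
    return np.array(o['position'])+Rt@T[:3,3],Rt@T[:3,:3]
def proj(p,X,o=None):
    e,A=pose(p,o);c=(np.atleast_2d(X)-e)@A*[1,-1,-1]
    u=c@np.array(p['camera_matrix']).T;return u[:,:2]/u[:,2:]
def back(p,uv,z,o=None):
    e,A=pose(p,o);uv=np.atleast_2d(uv)
    d=np.c_[uv,np.ones(len(uv))]@np.linalg.inv(p['camera_matrix']).T*[1,-1,-1]@A.T
    return e+d*((z-e[2])/d[:,2:])
def save(n,p,crop=None,s=1):
    f=p['frame'][...,::-1]
    if crop: f=f[crop[1]:crop[3],crop[0]:crop[2]]
    cv2.imwrite('pics/'+n,cv2.resize(f,None,fx=s,fy=s,interpolation=cv2.INTER_CUBIC))
E
python3 - <<'E'
from h import *
o=manip.get_obs();print({k:np.round(v,3).tolist() for k,v in o.items()}, manip.tcp_to_grasp)
for n in['top','side']:
    p=manip.camera(n);save(n+'0.png',p);print(n,[k for k in p],pose(p),p['camera_matrix'])
    for t in['corner_tray','grip','mark','pointer','spring_clamp','plate_1','tally_counter','petri_dish']:
        print(t,[(np.round(d['at'],4).tolist(),round(d['score'],2)) for d in manip.tip_of(p,t)][:5])
E
```

```text
{'clock': 0.0, 'joint_pos': [1.261, 0.333, -0.065, 1.461, 0.022, 1.35, -0.089], 'joint_velocities': [-0.0, 0.001, -0.0, 0.002, -0.001, 0.001, 0.0], 'tau': [-0.001, -62.545, 0.049, -39.161, 0.016, 0.01, -0.0], 'position': [0.177, -0.599, 0.231], 'ee_rot': [0.99, 0.143, -0.0, -0.001], 'ft_force': [-0.362, -0.525, 0.392], 'torque': [-0.008, -0.021, 0.042], 'grasp_force': 0.0, 'grip_width': 1.001} 0.0187
top ['frame', 'camera_matrix', 'eye', 'attitude', 'shot'] (array([ 0.49080799, -0.32722018,  0.9332147 ]), array([[-0.00674969,  0.9967625 , -0.08011841],
       [-0.99981949, -0.0081499 , -0.0171627 ],
       [-0.01776009,  0.0799881 ,  0.99663759]])) [[441.45826776   0.         308.35685099]
 [  0.         441.45826776 242.747886  ]
 [  0.           0.           1.        ]]
corner_tray [([0.5238, -0.2548, -0.0005], 0.64)]
grip [([0.5068, -0.4514, 0.0858], 0.94)]
mark [([0.4524, -0.4321, 0.0312], 0.55)]
pointer [([0.5062, -0.4312, 0.0289], 0.72)]
spring_clamp [([0.535, -0.4472, -0.0001], 0.8)]
plate_1 [([0.5224, -0.2682, 0.0247], 0.74), ([0.5214, -0.2657, 0.0182], 0.61), ([0.5171, -0.2
[... 369 characters left out ...]
)) [[579.15502955   0.         324.23010467]
 [  0.         579.15502955 239.1901295 ]
 [  0.           0.           1.        ]]
corner_tray [([0.5295, -0.2546, 0.0034], 0.93)]
grip [([0.508, -0.4504, 0.0833], 0.65)]
mark [([0.508, -0.4224, 0.0301], 0.57), ([0.4552, -0.4337, 0.0319], 0.49), ([0.5372, -0.447, -0.0027], 0.27)]
pointer [([0.5089, -0.4229, 0.034], 0.62)]
spring_clamp [([0.537, -0.4463, -0.0012], 0.96), ([0.5261, -0.2718, 0.0187], 0.37)]
plate_1 [([0.5265, -0.2714, 0.026], 0.89), ([0.5221, -0.2671, 0.0135], 0.61), ([0.5253, -0.2753, 0.0188], 0.42), ([0.5184, -0.2728, 0.0189], 0.42)]
tally_counter []
petri_dish [([0.3658, -0.5411, 0.0005], 0.83), ([0.5198, -0.2738, 0.019], 0.37)]
```

View pics/top0.png

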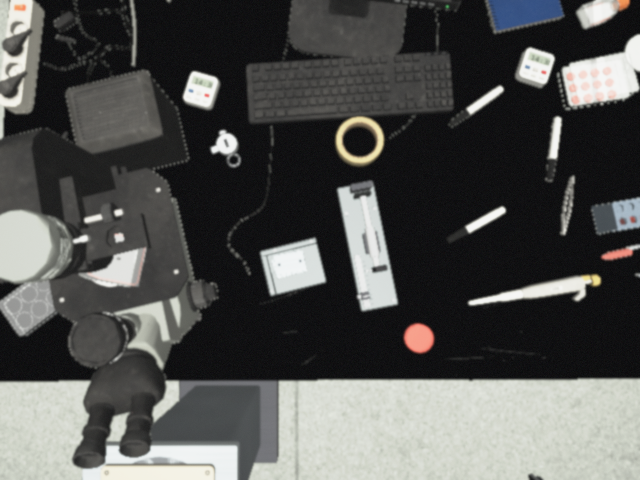

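```bash
python3 - <<'E'
from h import *
p=manip.camera('top');f=p['frame'][...,::-1]
c=proj(p,[.525,-.26,.02])[0].astype(int);print(c)
a=f[c[1]-50:c[1]+60,c[0]-70:c[0]+70]
cv2.imwrite('pics/tray0.png',cv2.resize(a,None,fx=5,fy=5,interpolation=cv2.INTER_CUBIC))
E
```

```text
[283 261]
```

View pics/tray0.png

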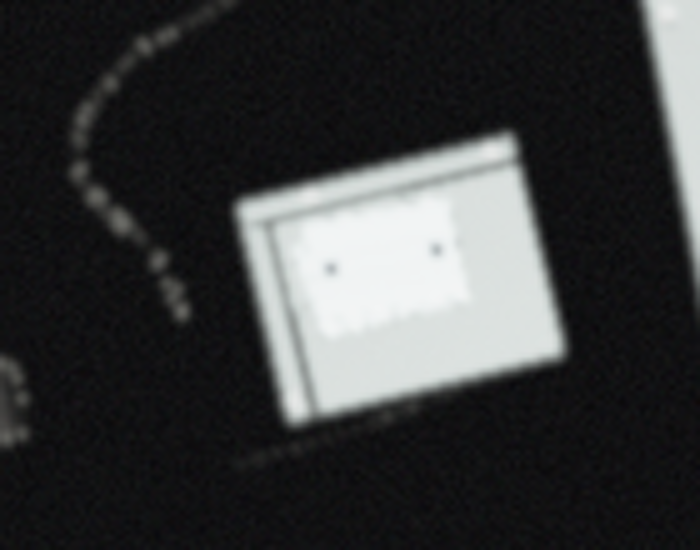

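The top view shows the tray at px 262–326 × 238–295. The fences are on its upper and left sides, and the stack sits off both by several mm. The clamp is at 340–397 × 182–310, with the handle at about (378,268) and the rider at about (362,295). A microscope stands to the left. Next I'll check the side view and where the arm is.

```bash
python3 - <<'E'
from h import *
p=manip.camera('top')
print(proj(p,[[0,0,0],[.177,-.599,.231],[.177,-.599,.4],[.4,-.1,0]]))
m=manip.camera('wrist');print(m['hand_eye'],m['camera_matrix'])
E
```

```text
[[157.02560856 521.76231614]
 [496.99793719 484.37710048]
 [557.69807362 553.61419794]
 [208.3215605  322.30835717]]
[[ 8.40367779e-04  9.55113855e-01  2.96237773e-01  7.48267026e-02]
 [ 9.99998102e-01 -1.32329452e-03  1.42969866e-03  2.12351118e-04]
 [ 1.75753482e-03  2.96236009e-01 -9.55113155e-01 -1.43263549e-01]
 [ 0.00000000e+00  0.00000000e+00  0.00000000e+00  1.00000000e+00]] [[429.38388215   0.         323.21309821]
 [  0.         429.38388215 245.01483298]
 [  0.           0.           1.        ]]
```

View pics/side0.png

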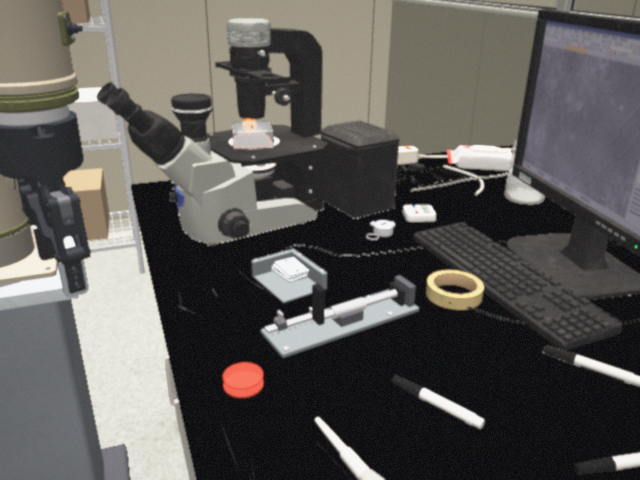

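The side view shows the open tray, the clamp and the tall microscope behind the tray, with its eyepieces overhanging the robot side. I'll go to a viewpoint between tray and clamp and shut the fingers on the way.

```bash
python3 -m jog '{"offset":[[0.026,0.021,0],[0.026,0.021,0],[0.026,0.021,0],[0.026,0.021,0],[0.026,0.021,0],[0.026,0.021,0],[0.026,0.021,0],[0.026,0.021,0],[0.026,0.021,0],[0.026,0.021,0],[0.026,0.021,0],[0.026,0.021,0],[0,0,0],[0,0,0]],"yaw":[-3,0,0,0,0,0,0,0,0,0,0,0,0,0],"jaw":[1,1,1,1,1,1,1,1,1,1,1,1,1,1]}' 60
cat > look.py <<'E'
from h import *
import sys
o=manip.get_obs();p=manip.camera('wrist');save(sys.argv[1],p)
for t in['corner_tray','grip','mark','pointer','spring_clamp','plate_1']:
    print(t,[(np.round(d['at'],4).tolist(),round(d['score'],2),proj(p,d['at'],o)[0].round().tolist()) for d in manip.tip_of(p,t)][:5])
np.savez('w.npz',o=o['position'],q=o['ee_rot'],f=p['frame'])
E
python3 look.py w1.png; python3 -c "
from h import *
p=manip.camera('side');save('side1.png',p,(0,0,450,420),1.3)"
```

```text
clock: 2.22
position: [0.4904, -0.3455, 0.2312]
ee_rot: [0.993, 0.119, 0.0, -0.0]
ft_force: [-0.5, -1.1, 0.2]
grip_width: 0.001
grasp_force: 0.0
corner_tray []
grip [([0.5087, -0.4507, 0.0857], 0.67, [476.0, 235.0])]
mark [([0.4563, -0.4357, 0.0253], 0.87, [416.0, 268.0])]
pointer [([0.5065, -0.4231, 0.0296], 0.87, [420.0, 211.0])]
spring_clamp [([0.5337, -0.4477, -0.0009], 0.84, [449.0, 180.0])]
plate_1 []
```

View pics/w1.png

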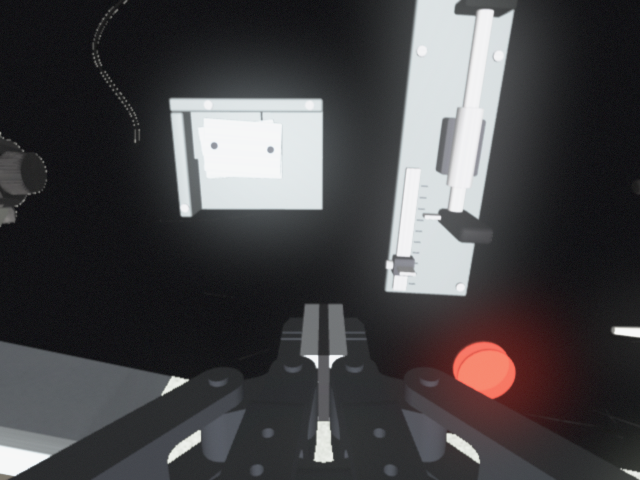

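View pics/side1.png

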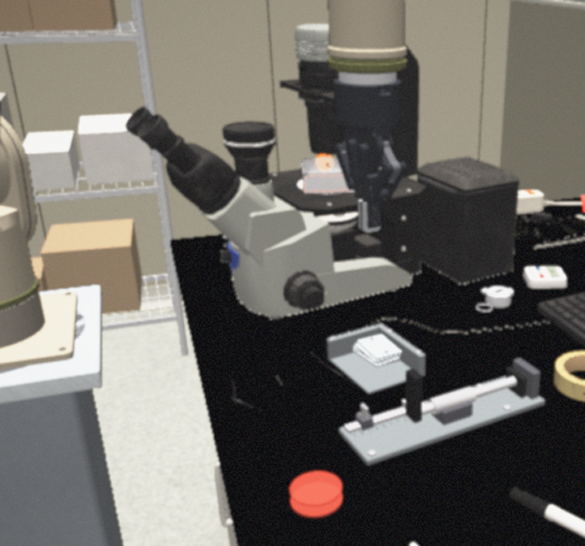

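In the wrist view the tray corners are at (169,99), (322,99), (322,210) and (181,217), with the stack at 198–283 × 119–180, spread and off both fences. The clamp has the pointer at about (425,216), the blade at about (407,274), and base corners at (386,291) and (466,296). The arm passes above the bench clear of the microscope.

```bash
python3 - <<'E'
from h import *
from scipy.optimize import least_squares
z=np.load('w.npz');o=dict(position=z['o'],ee_rot=z['q']);p=manip.camera('wrist')
def fit(L,uv,x0):
    L=np.array(L)/1000;uv=np.array(uv,float)
    def P(v): return np.c_[L[:,:2]@np.array([[np.cos(v[2]),np.sin(v[2])],[-np.sin(v[2]),np.cos(v[2])]])+v[:2],L[:,2]]
    r=least_squares(lambda v:(proj(p,P(v),o)-uv).ravel(),x0)
    print(r.x[:2].round(4),np.degrees(r.x[2]).round(2),r.fun.round(1));return r.x
t=fit([[30,-76,34],[30,40,34],[20,-76,34],[-62,40,34],[-62,-76,4]],[[322,99],[169,99],[322,111],[181,217],[322,210]],[.526,-.255,.23])
c=fit([[-105,46,8],[-105,-30,8],[-26,12,86],[-26,-12,86]],[[386,291],[466,296],[453,228],[491,235]],[.535,-.447,.2])
def inv(v,X): d=X[:,:2]-v[:2]; return np.c_[d@[np.cos(v[2]),np.sin(v[2])],d@[-np.sin(v[2]),np.cos(v[2])]]*1000
print(inv(t,back(p,[[198,124],[280,121],[283,180],[202,180],[214,146],[270,150]],.03,o)).round(1))
print('ptr,mark',inv(c,back(p,[[425,216],[407,274]],.03,o)).round(1))
f=p['frame'];G=f[...,::-1]
a=cv2.resize(G[90:220,160:330],None,fx=4.4,fy=4.4,interpolation=3)
cv2.imwrite('pics/z1.png',a)
cv2.imwrite('pics/z2.png',cv2.resize(G[180:300,380:500],None,fx=4.8,fy=4.8,interpolation=3))
E
```

```text
[ 0.5252 -0.2578] 13.81 [ 0.4 -0.8 -0.9 -0.5  0.5  1.2 -0.7  0.7  0.8 -0.4]
[ 0.5352 -0.4422] 12.09 [-2.  -0.1  0.  -2.8  2.6  4.1 -1.1 -1.9]
[[ 11.4  20.2]
 [ 13.5 -43.2]
 [-32.  -44.2]
 [-31.9  20.8]
 [ -5.2   9.1]
 [ -8.4 -34.7]]
ptr,mark [[-28.   20.6]
 [-79.4  30.9]]
```

View pics/z1.png

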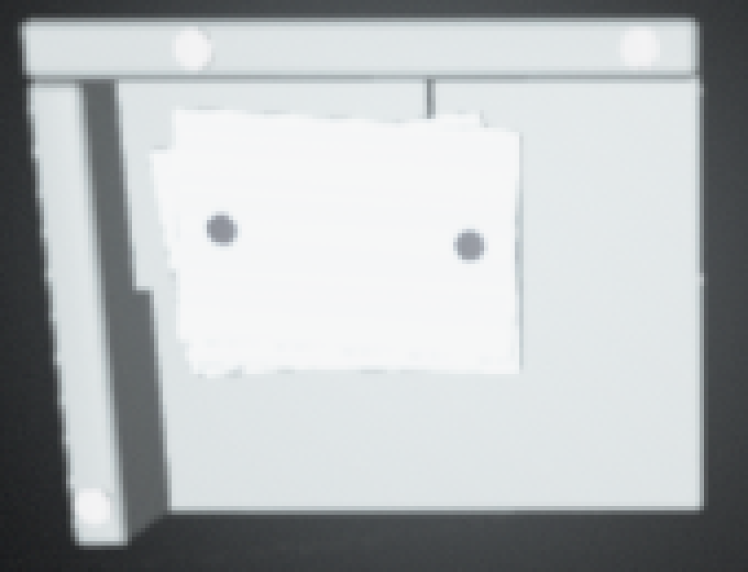

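```bash
python3 -m jog '{"offset":[[-0.0103,0.0309,0],[-0.0103,0.0309,0],[0,0,-0.0395],[0,0,-0.0395],[0,0,-0.0395],[0,0,-0.0395],[0,0,-0.0395],[0,0,-0.012],[0,0,-0.0127],[0,0,0]],"yaw":[0,0,0,0,0,0,0,0,0,0],"jaw":[1,1,1,1,1,1,1,1,1,1]}'
python3 -m jog '{"offset":[[0.0039,0.00095,0],[0.0039,0.00095,0],[0.0039,0.00095,0],[0.0039,0.00095,0],[0.0039,0.00095,0],[0.0039,0.00095,0],[0,0,0]],"yaw":[0,0,0,0,0,0,0],"jaw":[1,1,1,1,1,1,1]}'
```

```text
clock: 3.5
position: [0.4677, -0.2855, 0.0081]
ee_rot: [0.993, 0.117, -0.001, -0.001]
ft_force: [0.4, 0.5, 1.2]
grip_width: 0.0
grasp_force: 0.0
clock: 4.08
position: [0.4927, -0.2796, 0.0095]
ee_rot: [0.993, 0.117, 0.0, 0.0]
ft_force: [0.1, 1.3, -1.0]
grip_width: 0.0
grasp_force: 0.0
```

```bash
cat > tz.py <<'E'
from h import *
import sys
o=manip.get_obs();p=manip.camera('wrist');t=[.5252,-.2578,np.radians(13.8)]
c,s=np.cos(t[2]),np.sin(t[2]);d=o['position'][:2]-np.array(t[:2])
print('tcp tray mm',(1000*np.array([c*d[0]+s*d[1],-s*d[0]+c*d[1]])).round(1),o['position'][2],o['clock'])
if len(sys.argv)>1:
    L=np.array([[-62,-76],[30,-76],[30,40],[-62,40]])/1000
    W=np.c_[L@np.array([[c,s],[-s,c]])+t[:2],[.034]*4];uv=proj(p,W,o);a=np.clip(uv.min(0)-10,0,[639,479]).astype(int);b=np.clip(uv.max(0)+10,1,[640,480]).astype(int)
    k=min(750/(b[0]-a[0]),580/(b[1]-a[1]));save(sys.argv[1],p,(*a,*b),k);print(a,b,k)
E
python3 tz.py
```

```text
tcp tray mm [-36.8 -13.4] 0.00945403269347083 4.0833
```

```bash
python3 -m jog '{"offset":[[0.0019,0.0005,0],[0.0019,0.0005,0],[0,0,0]],"yaw":[0,0,0],"jaw":[1,1,1]}'; python3 -m jog '{"offset":[[0.0015,0.0004,0],[0,0,0]],"yaw":[0,0],"jaw":[1,1]}';python3 -m jog '{"offset":[[0.0015,0.0004,0],[0,0,0]],"yaw":[0,0],"jaw":[1,1]}'; python3 tz.py
```

```text
clock: 4.38
position: [0.4955, -0.2789, 0.009]
ee_rot: [0.993, 0.117, -0.0, -0.0]
ft_force: [-0.6, 0.2, -0.7]
grip_width: -0.002
grasp_force: 0.1
clock: 4.55
position: [0.4968, -0.2786, 0.0091]
ee_rot: [0.993, 0.117, -0.0, -0.0]
ft_force: [-0.9, 0.2, -0.4]
grip_width: -0.001
grasp_force: 0.5
clock: 4.72
position: [0.4984, -0.278, 0.0091]
ee_rot: [0.993, 0.117, -0.0, -0.0]
ft_force: [-1.9, 0.3, -0.1]
grip_width: 0.003
grasp_force: 0.7
tcp tray mm [-30.9 -13.2] 0.009053398887481176 4.7167
```

```bash
for i in 1 2 3; do python3 -m jog '{"offset":[[0.0015,0.0004,0],[0,0,0]],"yaw":[0,0],"jaw":[1,1]}' | egrep 'pos|ft'; done; python3 tz.py z3.png
```

```text
position: [0.4993, -0.2777, 0.0089]
ft_force: [-2.6, 0.4, 1.7]
position: [0.4997, -0.2777, 0.0087]
ft_force: [-8.6, -0.3, 4.0]
position: [0.4998, -0.2776, 0.0085]
ft_force: [-14.5, -0.2, 8.4]
tcp tray mm [-29.4 -13.2] 0.00851768191919829 5.2667
[116 160] [562 457] 1.6816143497757847
```

View pics/z3.png

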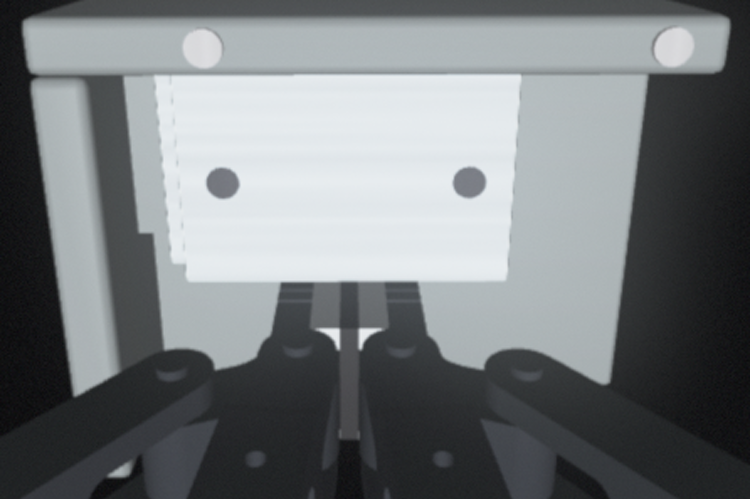

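Both long edges are flush with the far fence: the stack runs along it at rows 73–282 of the crop. The left fence gap is still open, with the plates staggered at cols 155–185. I'll back off, lift, turn 90° and approach from −y.

```bash
python3 -m jog '{"offset":[[-0.0068,-0.0017,0],[-0.0068,-0.0017,0],[0,0,0.03],[0.0039,-0.0031,0.03],[0.0039,-0.0031,0],[0.0039,-0.0031,0],[0.0039,-0.0031,0],[0.0039,-0.0031,0],[0.0039,-0.0031,0],[0.0039,-0.0031,0],[0.0039,-0.0031,0],[0.0039,-0.0031,0],[0.0039,-0.0031,0],[0.0039,-0.0031,0],[0.0039,-0.0031,0],[0.0039,-0.0031,0],[0,0,0]],"yaw":[0,0,0,6.9,6.9,6.9,6.9,6.9,6.9,6.9,6.9,6.9,6.9,6.9,6.9,6.9,7.1],"jaw":[1,1,1,1,1,1,1,1,1,1,1,1,1,1,1,1,1]}'; python3 tz.py
```

```text
clock: 6.73
position: [0.5408, -0.3214, 0.0694]
ee_rot: [0.57, 0.822, 0.0, 0.001]
ft_force: [-0.3, 0.4, 0.5]
grip_width: -0.002
grasp_force: 0.0
tcp tray mm [ -0.  -65.5] 0.06936943486769263 6.7333
```

```bash
python3 -m jog '{"offset":[[-0.0019,-0.0005,0],[0,0,-0.03],[0,0,-0.02],[0,0,-0.0104],[-0.00095,0.0039,0],[-0.00095,0.0039,0],[-0.00095,0.0039,0],[-0.00095,0.0039,0],[-0.00095,0.0039,0],[0,0,0]],"yaw":[-6.6,0,0,0,0,0,0,0,0,0],"jaw":[1,1,1,1,1,1,1,1,1,1]}'; python3 tz.py
```

```text
clock: 7.62
position: [0.5339, -0.3009, 0.0097]
ee_rot: [0.618, 0.786, 0.0, 0.001]
ft_force: [0.4, -0.4, -0.1]
grip_width: -0.005
grasp_force: 0.0
tcp tray mm [ -1.8 -43.9] 0.009702577405299478 7.6167
```

```bash
for i in 1 2 3 4; do python3 -m jog '{"offset":[[-0.0004,0.0015,0],[0,0,0]],"yaw":[0,0],"jaw":[1,1]}' | egrep 'pos|ft'; done; python3 tz.py
```

```text
position: [0.5331, -0.3005, 0.009]
ft_force: [-0.1, -0.0, 0.3]
position: [0.5327, -0.2991, 0.009]
ft_force: [0.1, -1.6, 1.5]
position: [0.5325, -0.2982, 0.009]
ft_force: [2.2, -5.3, -1.1]
position: [0.5325, -0.2982, 0.0094]
ft_force: [3.9, -8.7, 0.2]
tcp tray mm [ -2.5 -40.9] 0.009415345050347048 8.3333
```

```bash
python3 -m jog '{"offset":[[-0.0004,0.0015,0],[0,0,0],[0.001,-0.004,0],[0.001,-0.004,0],[0.001,-0.004,0],[0,0,0]],"yaw":[0,0,0,0,0,0],"jaw":[1,1,1,1,1,1]}' | egrep 'pos|ft'; python3 tz.py z4.png
```

```text
position: [0.5341, -0.3066, 0.0083]
ft_force: [0.0, 0.1, -0.3]
tcp tray mm [ -3.  -49.5] 0.008326349494178268 8.8833
[81 43] [466 444] 1.4463840399002494
```

View pics/z4.png

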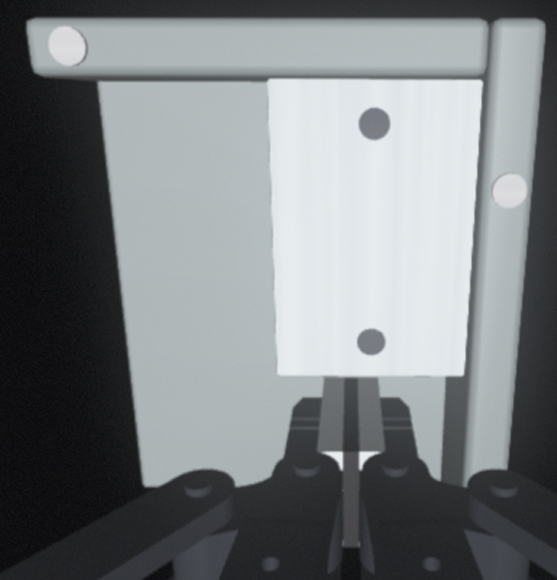

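The stack now looks square, flush with the left fence (top row ~78) and against the far fence (right, cols 465–488), perhaps with a hair's gap there. One confirming tap from −x.

```bash
python3 -m jog '{"offset":[[0,0,0.03],[0,0,0.03],[-0.0042,0.0027,0],[-0.0042,0.0027,0],[-0.0042,0.0027,0],[-0.0042,0.0027,0],[-0.0042,0.0027,0],[-0.0042,0.0027,0],[-0.0042,0.0027,0],[-0.0042,0.0027,0],[-0.0042,0.0027,0],[-0.0042,0.0027,0],[-0.0042,0.0027,0],[-0.0042,0.0027,0],[-0.0042,0.0027,0],[0,0,0],[0,0,-0.02],[0,0,0]],"yaw":[0,0,-6.92,-6.92,-6.92,-6.92,-6.92,-6.92,-6.92,-6.92,-6.92,-6.92,-6.92,-6.92,-6.92,0,0,0],"jaw":[1,1,1,1,1,1,1,1,1,1,1,1,1,1,1,1,1,1]}'; python3 tz.py
```

```text
clock: 10.43
position: [0.4785, -0.2701, 0.0463]
ee_rot: [0.993, 0.121, -0.001, -0.001]
ft_force: [-0.5, 0.4, -0.1]
grip_width: -0.003
grasp_force: 0.0
tcp tray mm [-48.3  -0.8] 0.0462855955271881 10.4333
```

```bash
python3 -m jog '{"offset":[[0,0,-0.025],[0,0,-0.0125],[0,0,0],[0.0039,0.00095,0],[0.0039,0.00095,0],[0.0039,0.00095,0],[0,0,0]],"yaw":[0,0,0,0,0,0,0],"jaw":[1,1,1,1,1,1,1]}'|egrep 'pos|ft'; for i in 1 2 3 4 5 6; do python3 -m jog '{"offset":[[0.0013,0.0003,0],[0,0,0]],"yaw":[0,0],"jaw":[1,1]}' | egrep 'pos|ft'; done; python3 tz.py
```

```text
position: [0.4932, -0.2679, 0.0123]
ft_force: [-0.4, -0.0, 0.6]
position: [0.4932, -0.2679, 0.0116]
ft_force: [-0.4, 0.5, 1.2]
position: [0.4942, -0.2676, 0.0114]
ft_force: [0.2, 0.6, 0.0]
position: [0.4955, -0.2673, 0.0113]
ft_force: [0.1, 0.5, -0.7]
position: [0.4969, -0.2669, 0.0112]
ft_force: [-0.1, -0.2, 0.3]
position: [0.4974, -0.2669, 0.0111]
ft_force: [-1.7, -1.1, 1.5]
position: [0.4975, -0.267, 0.011]
ft_force: [-8.8, -0.1, 7.1]
tcp tray mm [-29.1  -2.3] 0.010962636002171323 12.0667
```

```bash
python3 -m jog '{"offset":[[0.001,0.0002,0],[0,0,0],[-0.004,-0.001,0],[-0.008,-0.002,0],[-0.008,-0.002,0],[0,0,0]],"yaw":[0,0,0,0,0,0],"jaw":[1,1,1,1,1,1]}' | egrep 'pos|ft'; python3 tz.py z5.png
```

```text
position: [0.4786, -0.2721, 0.0111]
ft_force: [-0.2, -0.1, -0.1]
tcp tray mm [-48.7  -2.7] 0.01110231575603475 12.6167
[150  85] [608 402] 1.6375545851528384
```

View pics/z5.png

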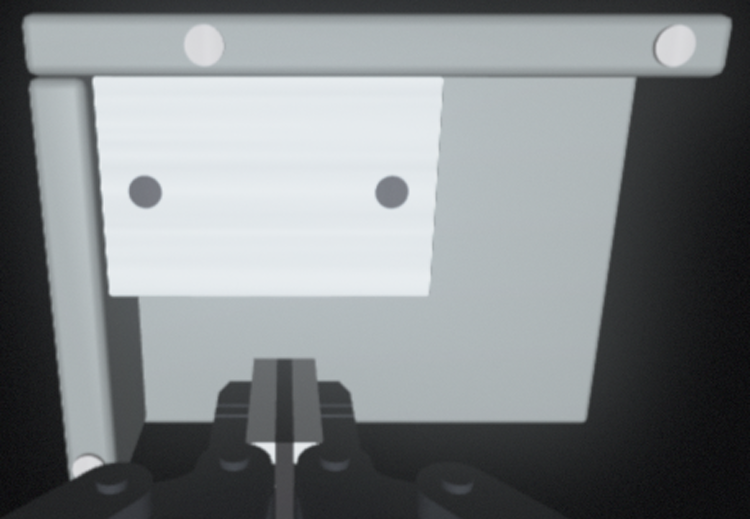

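The stack is square: all edges coincide, it's flush at the far fence (row 76), and at the left fence (cols 86–108) only the fence's own face shows. I need the 90° turn for the clamp anyway, so I'll give one light last tap in +y on the way.

```bash
python3 -m jog '{"offset":[[0,0,0.03],[0,0,0.03],[0.0045,-0.0033,0],[0.0045,-0.0033,0],[0.0045,-0.0033,0],[0.0045,-0.0033,0],[0.0045,-0.0033,0],[0.0045,-0.0033,0],[0.0045,-0.0033,0],[0.0045,-0.0033,0],[0.0045,-0.0033,0],[0.0045,-0.0033,0],[0.0045,-0.0033,0],[0.0045,-0.0033,0],[0.0045,-0.0033,0],[0,0,0],[0,0,-0.03],[0,0,0]],"yaw":[0,0,6.92,6.92,6.92,6.92,6.92,6.92,6.92,6.92,6.92,6.92,6.92,6.92,6.92,0,0,0],"jaw":[1,1,1,1,1,1,1,1,1,1,1,1,1,1,1,1,1,1]}'; python3 tz.py
```

```text
clock: 14.17
position: [0.5365, -0.313, 0.0372]
ee_rot: [0.62, 0.785, -0.0, -0.003]
ft_force: [-1.0, 0.7, -2.1]
grip_width: 0.003
grasp_force: 0.0
tcp tray mm [ -2.2 -56.3] 0.037236528841642275 14.1667
```

```bash
python3 -m jog '{"offset":[[0,0,-0.02],[0,0,-0.008],[0,0,0],[-0.00095,0.0039,0],[-0.00095,0.0039,0],[-0.00095,0.0039,0],[0,0,0]],"yaw":[0,0,0,0,0,0,0],"jaw":[1,1,1,1,1,1,1]}'|egrep 'pos|ft'; for i in 1 2 3 4; do python3 -m jog '{"offset":[[-0.0003,0.0013,0],[0,0,0]],"yaw":[0,0],"jaw":[1,1]}' | egrep 'pos|ft'; done; python3 tz.py
```

```text
position: [0.5363, -0.3013, 0.0141]
ft_force: [-0.2, 0.3, -0.3]
position: [0.5357, -0.301, 0.0136]
ft_force: [-0.4, -0.2, 0.3]
position: [0.5353, -0.2998, 0.0133]
ft_force: [0.1, 0.1, 0.6]
position: [0.535, -0.2983, 0.0132]
ft_force: [-0.1, 0.4, 0.4]
position: [0.5348, -0.2976, 0.0133]
ft_force: [0.1, -1.9, -1.2]
tcp tray mm [ -0.2 -41. ] 0.013340261581312383 15.4667
```

```bash
python3 -m jog '{"offset":[[-0.0003,0.0012,0],[0,0,0],[0.001,-0.004,0],[0.002,-0.008,0],[0.002,-0.008,0],[0,0,0.03],[0,0,0.04],[0,0,0.04],[0,0,0]],"yaw":[0,0,0,0,0,0,0,0,0],"jaw":[1,1,1,1,1,0,0,0,0]}'
python3 - <<'E'
from h import *
z=np.load('w.npz');o=dict(position=z['o'],ee_rot=z['q']);p=manip.camera('top')
w=manip.camera('wrist');w=dict(w);g=cv2.cvtColor(z['f'],cv2.COLOR_RGB2GRAY).astype(int)
L=[];Rr=[]
for r in range(20,280,10):
    row=g[r]>110
    c=np.where(row[370:530])[0]+370
    if len(c): L.append((c[0],r));Rr.append((c[-1],r))
for E in(L,Rr):
    X=back(w,np.array(E,float),.008,o)[:,:2]
    vx,vy,x0,y0=cv2.fitLine(X.astype(np.float32),cv2.DIST_HUBER,0,.001,.001).ravel()
    print(np.degrees(np.arctan2(vy,vx)),x0,y0)
E
```

```text
clock: 16.27
position: [0.5433, -0.318, 0.1315]
ee_rot: [0.618, 0.786, 0.001, 0.005]
ft_force: [1.6, 0.1, 1.5]
grip_width: 0.568
grasp_force: 0.0
10.460751 0.5512963 -0.39541578
10.317296 0.58511746 -0.4660602
```

```bash
python3 -m jog '{"offset":[[-0.0088,-0.0332,0],[-0.0088,-0.0332,0],[-0.0088,-0.0332,0],[-0.0088,-0.0332,0],[0,0,0],[0,0,0]],"yaw":[-3.2,0,0,0,0,0],"jaw":[0,0,0,0,0,0]}'
cat > c.py <<'E'
from h import *
import sys
o=manip.get_obs()
a=np.radians(10.4);ex=np.array([np.cos(a),np.sin(a)]);ey=np.array([-np.sin(a),np.cos(a)])
print('tcp',o['position'].round(4) if hasattr(o['position'],'round') else o['position'],o['clock'])
for n in sys.argv[1:]:
    q=manip.get_obs();p=manip.camera(n);R_={}
    for t in['grip','pointer','mark','spring_clamp']:
        d=manip.tip_of(p,t)[:2];R_[t]=[np.array(k['at']) for k in d]
        print(n,t,[(k['at'].round(4).tolist() if hasattr(k['at'],'round') else k['at'],round(k['score'],2)) for k in d])
    if R_['pointer'] and R_['mark']: print(' ptr-mark along x mm',(1000*(R_['pointer'][0]-R_['mark'][0])[:2]@ex).round(1))
E
python3 c.py wrist top side
```

```text
clock: 16.87
position: [0.5018, -0.4513, 0.1209]
ee_rot: [0.642, 0.767, -0.0, -0.001]
ft_force: [-0.1, 0.9, 0.2]
grip_width: 1.004
grasp_force: 0.0
tcp [ 0.5018 -0.4513  0.1209] 16.8667
wrist grip [([0.5115, -0.4509, 0.0849], 0.59)]
wrist pointer [([0.5067, -0.4265, 0.0266], 0.77)]
wrist mark [([0.368, -0.5369, -0.002], 0.66)]
wrist spring_clamp [([0.5344, -0.4458, -0.0001], 0.79)]
 ptr-mark along x mm 156.4
top grip [([0.5239, -0.2549, 0.0229], 0.42)]
top pointer []
top mark [([0.456, -0.4292, 0.0311], 0.48)]
top spring_clamp [([0.5363, -0.4479, -0.0028], 0.81)]
side grip [([0.5091, -0.4519, 0.0826], 0.73)]
side pointer [([0.506, -0.4256, 0.0316], 0.89)]
side mark [([0.4541, -0.4348, 0.0295], 0.56), ([0.5075, -0.4495, 0.0848], 0.31)]
side spring_clamp [([0.5379, -0.4456, 0.0011], 0.62)]
 ptr-mark along x mm 52.7
```

```bash
python3 -m jog '{"offset":[[0.007,0.0008,0],[0,0,-0.03],[0,0,-0.03],[0,0,-0.009],[0,0,0],[0,0,0],[0,0,0],[0,0,0],[0,0,0],[0,0,0],[0,0,0],[0,0,0]],"yaw":[0,0,0,0,0,0,0,0,0,0,0,0],"jaw":[0,0,0,0,1,1,1,1,1,1,1,1]}' 80; python3 c.py
```

```text
clock: 18.62
position: [0.5093, -0.449, 0.0556]
ee_rot: [0.641, 0.768, -0.001, -0.001]
ft_force: [-12.8, 3.4, 10.9]
grip_width: 0.129
grasp_force: 79.2
tcp [ 0.5093 -0.449   0.0556] 18.6167
```

```bash
python3 -m jog '{"offset":[[-0.0039,-0.0007,0],[-0.0039,-0.0007,0],[-0.0039,-0.0007,0],[-0.0039,-0.0007,0],[-0.0039,-0.0007,0],[-0.0039,-0.0007,0],[-0.0039,-0.0007,0],[-0.0039,-0.0007,0],[-0.0039,-0.0007,0],[-0.0039,-0.0007,0],[-0.0039,-0.0007,0],[-0.0039,-0.0007,0],[0,0,0],[0,0,0]],"yaw":[0,0,0,0,0,0,0,0,0,0,0,0,0,0],"jaw":[1,1,1,1,1,1,1,1,1,1,1,1,1,1]}'; python3 c.py wrist side
python3 - <<'E'
from h import *
o=manip.get_obs();p=manip.camera('wrist');s=manip.camera('side')
X=[.456,-.432,.03]
for n,q,k in(('A',p,6),('B',s,8)):
    u=proj(q,X,o)[0].astype(int);print(u)
    h=60 if n=='A' else 36
    a=np.clip([u[0]-h,u[1]-h],0,None);f=q['frame'][a[1]:u[1]+h,a[0]:u[0]+h,::-1]
    globals()[n]=cv2.resize(f,(390,390),interpolation=3);print(n,a,390/(2*h),f.shape)
cv2.imwrite('pics/m1.png',np.hstack([A,B]))
E
```

```text
clock: 19.78
position: [0.4672, -0.4567, 0.0557]
ee_rot: [0.64, 0.769, 0.001, 0.003]
ft_force: [10.0, -2.9, -1.8]
grip_width: 0.125
grasp_force: 78.1
tcp [ 0.4672 -0.4567  0.0557] 19.7833
wrist grip [([0.467, -0.4598, 0.0857], 0.58)]
wrist pointer [([0.4632, -0.4339, 0.0272], 0.71)]
wrist mark [([0.4529, -0.434, 0.0295], 0.57)]
wrist spring_clamp [([0.5331, -0.4458, -0.0027], 0.61)]
 ptr-mark along x mm 10.1
side grip [([0.464, -0.457, 0.0808], 0.64)]
side pointer [([0.4661, -0.4329, 0.0302], 0.96)]
side mark []
side spring_clamp [([0.5352, -0.4446, -0.0018], 0.56)]
[308 237]
A [248 177] 3.25 (120, 120, 3)
[280 317]
B [244 281] 5.416666666666667 (72, 72, 3)
```

View pics/m1.png

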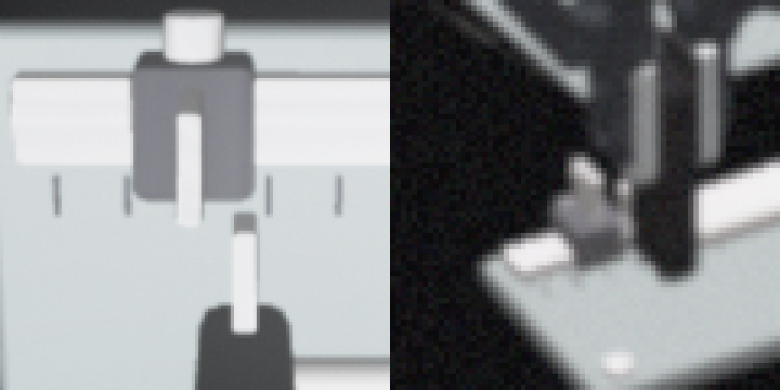

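The left crop (wrist) shows the blade centred at crop col ~189, the pointer at ~244 and tick marks between them. At about 8.2 crop-px/mm, about 6.7 mm is left to pull. I'll measure it numerically from here, since the pictures are used up.

```bash
cat > gap.py <<'E'
from h import *
o=manip.get_obs();p=manip.camera('wrist');g=cv2.cvtColor(p['frame'],cv2.COLOR_RGB2GRAY).astype(float)
def seg(rows,lo,hi,sgn=1):   # subpixel centre and width of a bright (dark) bar, widest-contrast
    r=sgn*g[rows[0]:rows[1],lo:hi].mean(0);t=(r.max()+r.min())/2;k=int(r.argmax())
    i=k
    while i>0 and r[i]>t:i-=1
    j=k
    while j<len(r)-1 and r[j]>t:j+=1
    a=i+(t-r[i])/(r[i+1]-r[i]);b=j-(t-r[j])/(r[j-1]-r[j])
    return lo+(a+b)/2,b-a
P=seg((273,277),313,334);T=seg((243,247),315,332,-1)
import sys
c=int(sys.argv[1]);B=[seg(r,c-10,c+11) for r in((216,224),(224,232),(230,235))]
print('ptr',P,'tip',T);print('blade',B)
m=B[1][0];print('remaining mm',(P[0]-m)/(429.4/(o['position'][2]+.1433-.03+0.0)*1e-3)*1, 'by width',3*(P[0]-m)/B[1][1],o['clock'],o['position'],o['ft_force'])
E
python3 gap.py 306
```

```text
ptr (np.float64(322.7322380397583), np.float64(7.783830918226171)) tip (np.float64(322.9005464127518), np.float64(7.039671505706619))
blade [(np.float64(305.73514842174944), np.float64(7.402457647519032)), (np.float64(305.7602371186072), np.float64(7.389723631887551)), (np.float64(305.7148241333482), np.float64(7.504337063376923))]
remaining mm 6.6793751908209416 by width 6.89010919755435 20.3833 [ 0.46741669 -0.45667402  0.05569149] [10.27093957 -2.73470857 -1.16194698]
```

```bash
python3 -m jog '{"offset":[[-0.0025,-0.0005,0],[-0.0025,-0.0005,0],[-0.0016,-0.0003,0],[0,0,0],[0,0,0]],"yaw":[0,0,0,0,0],"jaw":[1,1,1,1,1]}'; python3 gap.py 322
```

```text
clock: 20.85
position: [0.461, -0.4578, 0.0557]
ee_rot: [0.639, 0.769, 0.001, 0.003]
ft_force: [11.2, -3.3, -1.5]
grip_width: 0.127
grasp_force: 78.6
ptr (np.float64(322.73308746274415), np.float64(7.788858631558633)) tip (np.float64(317.22265625), np.float64(4.9453125))
blade [(np.float64(322.7348785154247), np.float64(7.435456239292726)), (np.float64(322.725510724376), np.float64(7.424774729591923)), (np.float64(322.74698029243484), np.float64(7.390654799745708))]
remaining mm 0.002981261311312951 by width 0.003061401312796186 20.85 [ 0.46095216 -0.45782394  0.0556584 ] [11.19261603 -3.258296   -1.52031394]
```

```bash
python3 -m jog '{"offset":[[0,0,0],[0,0,0],[0,0,0],[0,0,0],[0,0,0],[0,0,0]],"yaw":[0,0,0,0,0,0],"jaw":[1,1,1,1,1,1]}'|egrep 'pos|grasp'; python3 gap.py 322; python3 c.py wrist side
python3 - <<'E'
from h import *
p=manip.camera('top')
for n in('plate_1','tally_counter','petri_dish'):print(n,[(np.round(d['at'],4).tolist(),round(d['score'],2)) for d in manip.tip_of(p,n)])
E
```

```text
position: [0.461, -0.4578, 0.0557]
grasp_force: 78.6
ptr (np.float64(322.73532982964844), np.float64(7.790014498006524)) tip (np.float64(326.1108780341624), np.float64(2.756967335930476))
blade [(np.float64(322.480637326609), np.float64(7.9288557005995255)), (np.float64(322.4652930059438), np.float64(7.900809336949622)), (np.float64(322.48192447972536), np.float64(7.849442179789744))]
remaining mm 0.10626168559599138 by width 0.10253512476566841 21.4 [ 0.46103051 -0.45782946  0.05567239] [11.36041738 -1.92533718 -2.64175253]
tcp [ 0.4611 -0.4578  0.0557] 21.45
wrist grip [([0.4634, -0.4624, 0.0873], 0.58)]
wrist pointer [([0.4589, -0.4356, 0.0297], 0.88)]
wrist mark [([0.4549, -0.4351, 0.0287], 0.81)]
wrist spring_clamp [([0.5315, -0.4479, -0.0], 0.59)]
 ptr-mark along x mm 3.8
side grip [([0.4638, -0.4608, 0.0853], 0.76)]
side pointer [([0.4617, -0.4318, 0.034], 0.61)]
side mark [([0.4564, -0.4354, 0.0315], 0.41)]
side spring_clamp [([0.5357, -0.449, -0.0004], 0.86)]
 ptr-mark along x mm 5.9
plate_1 [([0.5247, -0.2539, 0.0289], 0.95)]
tally_counter [([0.7687, -0.1426, -0.0014], 0.93)]
petri_dish []
```

The networks (±4 mm) disagree a little with the pixel measurement, so I'll check the grey levels around the blade directly.

```bash
python3 - <<'E'
from h import *
o=manip.get_obs();p=manip.camera('wrist');g=cv2.cvtColor(p['frame'],cv2.COLOR_RGB2GRAY)
print('net px',[ (t,proj(p,d['at'],o)[0].round(1).tolist(),round(d['score'],2)) for t in('mark','pointer','grip') for d in manip.tip_of(p,t)[:1]])
print('     ',*range(300,348,2))
for r in list(range(190,284,5)): print(r,*g[r,300:348:2])
z=np.load('w.npz');ow=dict(position=z['o'],ee_rot=z['q'])
a=np.radians(10.4);ex=np.array([np.cos(a),np.sin(a)])
E
```

```text
net px [('mark', [323.1, 240.7], 0.63), ('pointer', [321.5, 243.8], 0.66), ('grip', [330.8, 383.8], 0.69)]
      300 302 304 306 308 310 312 314 316 318 320 322 324 326 328 330 332 334 336 338 340 342 344 346
190 216 216 216 216 216 216 209 205 229 236 236 234 234 234 228 198 197 215 215 216 215 216 215 215
195 217 216 179 85 83 83 85 121 184 216 220 225 219 215 183 141 89 87 86 88 162 217 217 217
200 151 149 120 129 131 131 130 131 131 131 132 131 131 131 133 132 135 135 135 130 119 152 153 154
205 237 236 141 130 132 131 131 131 131 132 130 129 127 128 133 133 136 137 135 132 128 235 238 237
210 234 232 137 132 132 133 133 132 132 132 133 133 133 127 136 135 137 137 137 133 128 231 234 235
215 236 235 136 133 132 133 133 133 132 159 234 236 235 214 135 136 138 139 137 135 138 235 237 237
220 235 234 151 135 133 134 133 134 133 158 231 234 234 214 137 137 137 139 138 136 138 233 236 236
225 237 236 152 134 134 135 134 134 134 159 234 235 234 210 137 138 138 140 140 136 142 236 238 238
230 206 213 140 134 134 135 134 135 132 158 232 235 235 210 138 138 139 139 140 138 148 214 202 217
[... 278 characters left out ...]
17 217 217 217 217 217
250 216 216 216 216 217 216 216 217 217 217 231 236 235 217 213 217 216 216 217 216 217 217 217 217
255 215 215 215 215 216 215 216 215 216 216 236 236 236 218 213 216 216 216 215 216 217 216 216 215
260 215 216 215 215 215 216 215 215 216 216 236 236 236 220 212 216 215 215 216 215 215 216 216 216
265 215 215 214 215 215 215 215 215 215 217 236 236 236 226 213 214 216 215 214 215 216 215 215 216
270 214 215 213 214 214 214 212 202 169 172 235 236 237 231 167 173 199 214 215 215 215 214 214 214
275 213 213 214 214 212 135 75 75 75 91 233 236 237 226 77 77 77 79 157 214 214 215 214 215
280 214 214 213 214 190 78 74 72 74 75 84 90 90 81 78 76 76 77 94 209 214 213 213 214
```

```bash
python3 -c "
from workcell import manip
print(manip.hand_in())"
```

```text
the job is handed in; nothing more can be done
None
```

I tapped the four plates square and flush against both fences. The rod is pulled out and held with its pointer level with the blade, about 0.1 mm off by the wrist camera, and the job is handed in at about 21.5 s on the robot's clock; no verdict came back.

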